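# Spin-check the index wheel and stop it at the pointer

### The arm

A 6-joint arm with a two-finger parallel gripper is mounted at the origin on a cart in front of the work surface, level with it; the furniture and walls round the work are solid. World frame = base frame: x ahead of the robot, y to its left, z up, the work surface at z = 0. Lengths are in m, angles in rad, forces in N, time in s.
With the tool pointing down it reaches from about 0.375 to 0.975 m from the base axis. Payload 3.8 kg.
Tool frame: the origin (TCP) lies on the centre line of the jaws, within the pads' length; the fingertips stand 14 mm ahead of it and the grasp point (between the pads) lies 5 mm behind it; z points along the fingers, y is the line along which they close (so a half turn about z gives the same grasp; the last joint's range is limited). The gripper opens to 85 mm and grips with 20 to 120 N. Pads are 22 mm wide; open, the fingers measure 114 mm over their backs; the gripper's body (76 mm by 85 mm) begins 54 mm behind the grasp point. The pads swing forward as they close: fully open they stand 13 mm farther back than shut.
Start: joints at [0.753, 0.264, 1.604, -0, 1.274, -0.037], TCP at [0.475, 0.479, 0.245] pointing down, gripper open.
Joint ranges: [-2.63, 2.63], [-0.94, 2.18], [0.31, 2.57], [-1.31, 4.45], [0, 2.66], [-2.55, 2.55]. Speed limits (rad/s): [2.57, 2.57, 3.14, 3.14, 3.14, 3.14].

### API

Orientations are given as a rotation vector (axis times angle).
In Python, from workcell import bot, eyes, spot_in gives the robot as it stands.
- The arm moves only by the tool carry_out, never from a script. Its argument "series" is text: rows parted by semicolons, each of 4 numbers parted by spaces: the shift along the world's x, y, z in m, then the turn about the world's z in degrees. In form: tx ty tz roll; .... A call has 1 to 20 rows; each row shifts and turns the commanded pose from where the row before left it; what a row does not reach is not made up. A row lasts 1/8 s, in which the tool goes at most 62.5 mm and 10.7 degrees, less where a joint would pass 70% of its speed; a pose out of reach is approached as far as the arm can. A call is refused whole if a number of a shift passes 0.0625 or a number of a turn 10.7, either way. A call with a gripper value outside its range is refused whole. "jaw" is the gripper command: -1 is shut, 1 is fully open, values between are in proportion, set as the call begins (left out, the last holds). The fingers move at their own pace and stop on an object; "grip_force" is the grip in N (left out, the last holds). Time passes only in rows, so rows that do not move let the fingers close. It gives the time, the measured TCP pose, the force, the opening and the grip force at its end, in the units of the state.
- bot.read_state(): the state, without advancing time (a new reading comes with each control period).
- eyes.read_camera(name): name is "scene" or "top"; returns (picture, depth): 400x640x3 uint8, blue, green, red; 400x640 float32, m along the optical axis (not along the pixel's ray), 0 where there is no reading.
- eyes.get_calibration(name): a dict with "K" (3x3 intrinsics, pixels), "position" and "rotation" of the camera in the world. Camera axes: x right, y down, z forward; pixel columns grow to the right and rows downward; lengths in m; the calibration is good to about 2 mm. A picture is of the moment at which its call begins. get_calibration takes no time and is no camera call.
- bot.finish_job(): hands the job in; it is judged then, once.
Trained networks look in the newest picture that a camera, given by its name, has taken for a name from the list of things; names that differ only in an ending like _2 or _b are one class to them, and where a whole thing is asked for, a point or a joint stands for the part that bears it (a point fixed in the world has none). Each returns a list of dicts, best first, with "score" (0 to 1); they miss things now and then, are a little off and sometimes report something else, mostly with a low value. They report only what shows in the picture. A call takes as long as a camera call.
- spot_in(camera, target): "rect" ([centre column, centre row, width, height] in pixels, round what is visible of it).
The state is a dict: "time": time; "q": joint angles; "joint_vel": joint speeds; "joint_torque": joint torques, N m; "tool_pos": TCP position; "tcp_rot": TCP orientation; "wrist_force": force on the tool from outside, world axes, zero at the start; "torque": the same for the moment, N m; "width": opening from 0.0 (shut) to 1.0 (fully open); "grip_force": force on a finger pad.
Only numpy, scipy, OpenCV 4.12 (cv2) and the standard library are available. Lean on these libraries where they do the work, as an engineer would, in place of code of your own. Each camera call takes 0.05 s, during which the arm holds its last target. There are 200 camera calls.

### The job

Check that the index wheel runs freely: flick its lug with a fingertip so that the wheel spins counter-clockwise (seen from above) and let it coast untouched for at least one full turn. Then brake it with a fingertip as the lug comes round, so that it stops with the lug in front of the pointer without coming to rest anywhere else first, and take the finger away. Do not grasp or lift anything, and leave the gear, bushing, gauge blocks and plug gauge around the stand where they are.

Things in the scene. Friction and masses are not known exactly. Their poses are not given: they have to be found in the camera images.
- stand: fixed spin-check stand: grey square base 190 x 190 mm, 18 high, turned up to 0.6 rad either way. Origin: centre of the base's underside, on the wheel's vertical axis; z up. On its -x side stands the fixed pointer, a dark tongue 24 mm wide from 89 to 112 mm from the axis, its top 52 mm above the surface, level with the wheel's face.
- wheel_center (a point): centre of the face of the wheel, an aluminium disc, 170 mm across, 12 thick, top face 52 mm above the surface; hub cap 34 mm across, up to 60 mm. Turns about the stand's z. About 0.8 kg, 0.003 kg m2, little friction: halves its speed in 5 to 10 s; below 1.5 rad/s it may stop within the turn. A lug pushed at 0.2 m/s coasts for turns; a light press on the face stops it at once and it stays there (a lug run into a finger bounces back). 
- lug (a point): middle of the top of the lug, the one raised dark block on the disc: 16 mm along the radius, 12 across, standing 18 mm above the disc's face; its top is 70 mm above the surface, its middle 66 mm from the axis. It turns with the wheel.
- stop_point (a point): fixed point where the lug's top should come to stand: 66 mm from the axis, in line with the pointer, 70 mm above the surface (nothing is there but the lug when it passes).
- wheel (a joint): angle of the wheel in rad, total, not wrapped: a multiple of 2 pi when the lug is right in front of the pointer, growing counter-clockwise seen from above; the lug lies in direction (stand's yaw + pi + this angle) from the axis. Starts between 0.7 and 4.2; the first stop after a full turn is at 4 pi (6 pi, 8 pi ... do as well).
- gear: steel spur gear with a hub, 51 mm across, 20 mm high; a loose bystander near the stand. Origin: centre of its underside.
- bushing_1: brass flanged bushing, 31 mm across, 22 mm high; a loose bystander near the stand. Origin: centre of its underside.
- gauge_block_3: steel gauge block, 35 x 9 mm, 20 mm high; a loose bystander near the stand. Origin: centre of its underside.
- gauge_block_2: upright steel gauge block, 30 x 9 mm, 25 mm high; a loose bystander near the stand. Origin: centre of its underside.
- plug_gauge: double-ended plug gauge lying along its y axis, 118 mm long, 21 mm thick; a loose bystander near the stand. Origin: centre of its underside.

How it is judged:
By the outcome, as a careful person would: the job done as asked, in the order asked, and still so for the second after the job is handed in, with the robot touching nothing.
It also fails if it takes over 64 s, if anything falls off the work surface, if the arm or the gripper's body presses on something with over 40 N, if the wrist force passes 120 N, or if a joint passes its speed limit or range.

## Working session

There is one attempt and no reset: what is moved stays moved. The work goes in short steps, Python scripts to look and compute and a tool call to move; the robot and the scene stay as the last step left them, time stands still between calls to the robot, and variables do not carry over. Pictures are saved under pics/ and viewed, at most 10 in all, crops included, and the job is handed in when it is done.

Besides the shell and the picture viewer there is one more tool, called as name(argument=value, ...) on one line, values as JSON. carry_out: Moves the arm, as the interface text tells. Its arguments: {"type":"object","properties":{"series":{"type":"string"},"jaw":{"type":"number"},"grip_force":{"type":"number"}},"required":["series"]}

```bash
mkdir -p pics; ls; cat > h.py <<'E'
import numpy as np, cv2
from workcell import bot, eyes, spot_in
def cal(n):
    c=eyes.get_calibration(n); return np.array(c["K"]),np.array(c["position"]),np.array(c["rotation"])
def ray(n,u,v,z):
    K,p,R=cal(n); 
    d=R@np.linalg.inv(K)@np.array([u,v,1.]); return p+d*(z-p[2])/d[2]
def proj(n,P):
    K,p,R=cal(n); c=R.T@(np.asarray(P)-p); q=K@c; return q[:2]/q[2]
E
python3 - <<'E'
from h import *
print(cal("top"),cal("scene"))
for n in("top","scene"):
    im,d=eyes.read_camera(n); cv2.imwrite(f"pics/{n}0.png",im)
    for t,z in(("stand",.018),("wheel_center",.052),("lug",.07),("gear",.02),("bushing_1",.022),("gauge_block_3",.02),("plug_gauge",.02)):
        for r in spot_in(n,t)[:3]:
            print(n,t,round(r["score"],2),np.round(r["rect"]),np.round(ray(n,*r["rect"][:2],z),3))
print(bot.read_state())
E
```

```text
pics
(array([[387.20087487,   0.        , 318.75436113],
       [  0.        , 387.20087487, 194.59315338],
       [  0.        ,   0.        ,   1.        ]]), array([0.42077964, 0.03399361, 0.93407109]), array([-2.14378872,  2.10993133, -0.15751179])) (array([[467.79316425,   0.        , 325.17787453],
       [  0.        , 467.79316425, 197.70872756],
       [  0.        ,   0.        ,   1.        ]]), array([ 0.18010907, -0.60763513,  0.51308008]), array([-2.04109183,  0.4907766 , -0.30235276]))Traceback (most recent call last):
  File "<stdin>", line 7, in <module>
  File "h.py", line 7, in ray
    d=R@np.linalg.inv(K)@np.array([u,v,1.]); return p+d*(z-p[2])/d[2]
                                                                 ~^^^
IndexError: invalid index to scalar variable.
```

Rotation is a rotation vector; fix.

```bash
sed -i 's/np.array(c\["rotation"\])/cv2.Rodrigues(np.array(c["rotation"],float))[0]/' h.py
python3 - <<'E'
from h import *
for n in("top","scene"):
    im,d=eyes.read_camera(n); cv2.imwrite(f"pics/{n}0.png",im)
    for t,z in(("stand",.018),("wheel_center",.052),("lug",.07),("gear",.02),("bushing_1",.022),("gauge_block_3",.02),("plug_gauge",.02)):
        for r in spot_in(n,t)[:3]:
            print(n,t,round(r["score"],2),np.round(r["rect"]),np.round(ray(n,*r["rect"][:2],z),3))
s=bot.read_state();print(s)
E
```

```text
top stand 0.75 [282. 226.  87.  90.] [0.496 0.136 0.018]
top stand 0.29 [229. 188.   9.  10.] [0.586 0.269 0.018]
top wheel_center 0.88 [282. 220.  77.  74.] [0.507 0.134 0.052]
top lug 0.94 [282. 221.  72.  75.] [0.503 0.131 0.07 ]
top gear 0.75 [226. 225.  22.  27.] [0.496 0.271 0.02 ]
top gear 0.74 [338. 242.  12.  12.] [0.462 0.005 0.02 ]
top bushing_1 0.19 [282. 219.  70.  72.] [0.513 0.139 0.022]
top gauge_block_3 0.48 [229. 189.  10.  11.] [0.585 0.269 0.02 ]
top gauge_block_3 0.42 [337. 203.   6.  10.] [0.553 0.009 0.02 ]
top plug_gauge 0.77 [289. 169.  46.  20.] [0.636 0.124 0.02 ]
scene stand 0.96 [303. 219. 120.  80.] [0.51  0.111 0.018]
scene wheel_center 0.88 [298. 201.  87.  48.] [0.507 0.125 0.052]
scene lug 0.77 [299. 202.  86.  42.] [0.494 0.094 0.07 ]
scene gear 0.68 [261. 187.  13.   7.] [0.482 0.272 0.02 ]
scene bushing_1 0.71 [303. 257.  15.  13.] [ 0.454 -0.008  0.022]
scene gauge_block_3 0.6 [347. 243.  16.  18.] [ 0.545 -0.003  0.02 ]
scene plug_gauge 0.86 [360. 204.  34.  30.] [0.64  0.108 0.02 ]
{'time': 0.9, 'q': array([ 7.53107560e-01,  2.63860360e-01,  1.60397276e+00, -1.13163374e-05,
        1.27367753e+00, -3.68843087e-02]), 'joint_vel': array([ 0.00027713,  0.00013862,  0.00046812, -0.00015102, -0.00170838,
       -0.0001844 ]), 'joint_torque': array([ 1.56384212e-04, -5.15058374e+01, -3.67730141e+01, -3.66220138e-05,
        8.87530368e-04, -1.97975805e-05]), 'tool_pos': array([0.47510765, 0.47949927, 0.2453212 ]), 'tcp_rot': array([1.19554429e+00, 2.90516830e+00, 1.10189183e-04]), 'wrist_force': array([-0.698364  , -0.50383565,  0.04923429]), 'torque': array([-0.00181362,  0.06091572,  0.00853217]), 'grip_force': 0.0, 'width': 1.0003778219373411}
```

View pics/top0.png

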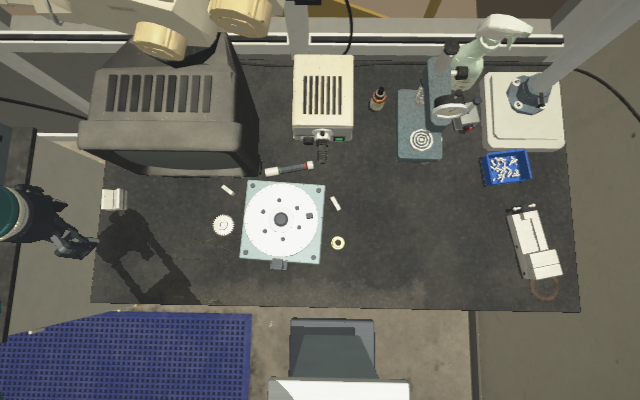

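View pics/scene0.png

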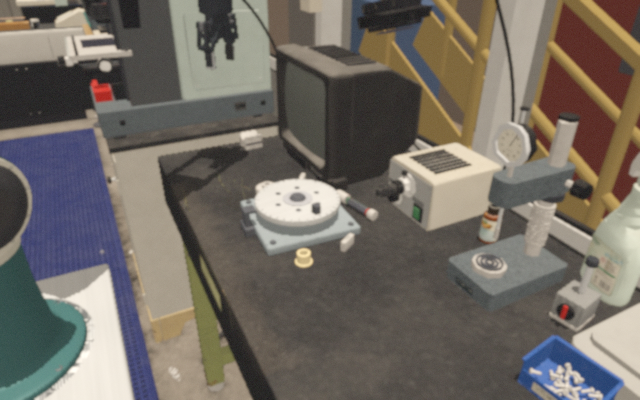

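Top view: wheel centre near (281,219), lug the dark square near (309,216), pointer near (278,265), towards the robot. I'll refine with a crop.

```bash
python3 - <<'E'
from h import *
im,d=eyes.read_camera("top")
c=im[170:280,230:340]; cv2.imwrite("pics/c1.png",cv2.resize(c,(594,594),interpolation=cv2.INTER_CUBIC)) 
# disc bright ellipse
g=c.min(axis=2); m=((g>200)*255).astype(np.uint8)
k,_=cv2.findContours(m,0,cv2.CHAIN_APPROX_NONE)
k=max(k,key=cv2.contourArea); e=cv2.fitEllipse(cv2.convexHull(k)); print(e)
u,v=e[0][0]+230,e[0][1]+170; C=ray("top",u,v,.052); print(u,v,C, "diam px exp",.17*387.2/(.934-.052))
for n,uu,vv,z in(("lug",309.5,216,.07),("ptr",278,264.5,.052)):
    P=ray("top",uu,vv,z); w=P-C; print(n,P,np.hypot(*w[:2]),np.arctan2(w[1],w[0]))
E
```

```text
((56.458011627197266, 53.048973083496094), (82.73780059814453, 90.77925109863281), 174.8220977783203)
286.45801162719727 223.0489730834961 [0.50102902 0.1236385  0.052     ] diam px exp 74.63038548752834
lug [0.51603737 0.07054588 0.07      ] 0.055173153585641295 -1.295301950448962
ptr [0.40751255 0.13976688 0.052     ] 0.09489707432807512 2.970807139795672
```

View pics/c1.png

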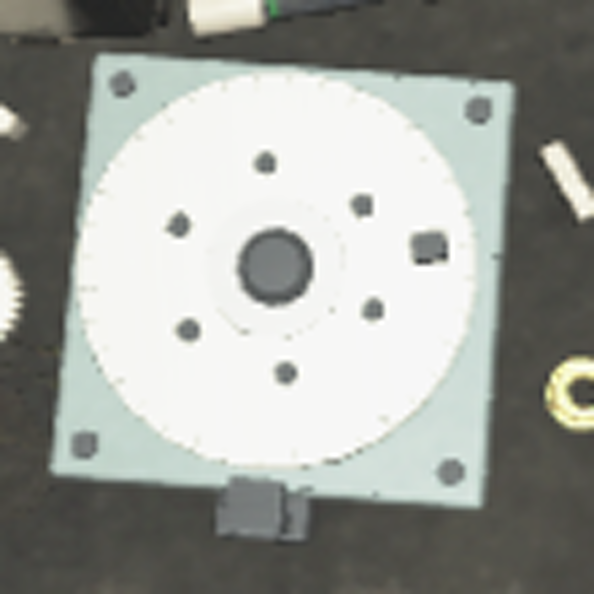

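The crop shows disc centre (277,269), lug top (430,247), pointer top (255,507) and base corners (95,53),(515,85),(483,507),(52,472), in crop pixels at 5.4x.

```bash
python3 - <<'E'
from h import *
f=lambda x,y,z: ray("top",(x+.5)/5.4-.5+230,(y+.5)/5.4-.5+170,z)
C=f(277,268.7,.052);H=f(275,267,.06);print("C",C,H)
q=np.array([f(*p,.018) for p in((95,53),(515,85),(483,507),(52,472))]);print("base",q.mean(0))
for i in range(4):
    w=q[(i+1)%4]-q[i];print(np.hypot(*w[:2]),np.arctan2(w[1],w[0]))
for p,z in(((430,247),.07),((255,507),.052)):
    P=f(*p,z);w=P-C;print(P,np.hypot(*w[:2]),np.arctan2(w[1],w[0]))
im,d=eyes.read_camera("scene")
for r in spot_in("scene","wheel_center")[:1]+spot_in("scene","lug")[:1]: print(r)
print("proj scene",proj("scene",C),proj("scene",f(430,247,.07)))
cv2.imwrite("pics/s1.png",cv2.resize(im[160:260,230:380],(750,500),interpolation=cv2.INTER_CUBIC))
E
```

```text
C [0.50930162 0.13666841 0.052     ] [0.50920185 0.13660281 0.06      ]
base [0.50967311 0.13659036 0.018     ]
0.18895491998309835 -1.6340689048967045
0.18583715126824615 3.0818776421070644
0.18769093114031243 1.5084659804587148
0.1860227860587821 -0.05292312995199276
[0.51753008 0.07120127 0.07      ] 0.06598221954947958 -1.4457635003531712
[0.40971745 0.14251278 0.052     ] 0.09975551688754525 3.0829721722385006
{'rect': [299.1, 199.8, 83.4, 47.4], 'score': 0.82}
{'rect': [299.1, 203.6, 85.3, 46.2], 'score': 0.6}
proj scene [297.09087808 198.38859412] [315.37614643 204.52167421]
```

View pics/s1.png

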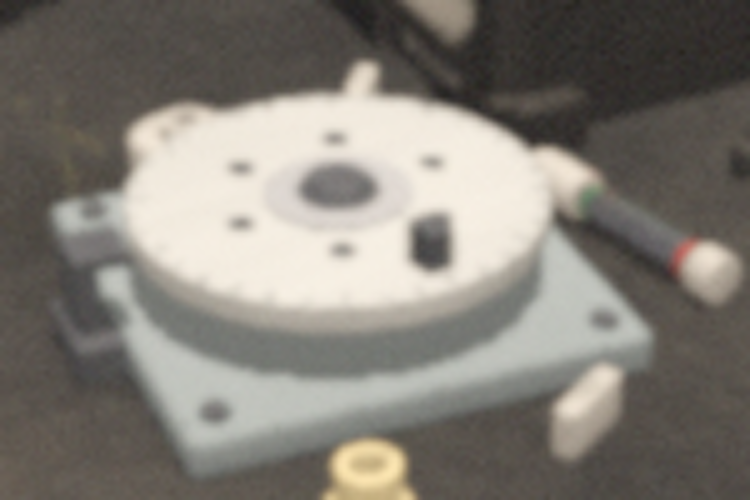

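Measurements agree: C=(0.5095,0.1366), pointer direction 3.08, lug direction −1.446 at radius 66 mm, so wheel≈1.75. First I shut the gripper, turn it and check the tip height on the bare bench.

carry_out(series="0 -0.024 -0.035 -9; 0 -0.024 -0.035 -9; 0 -0.024 -0.035 -9; 0 -0.024 -0.035 -9; 0 -0.024 -0.035 -9; 0 0 -0.03 0; 0 0 -0.01 0; 0 0 0 0", jaw=-1, grip_force=30)

```text
time: 2.1
tool_pos: [0.475, 0.3596, 0.0301]
tcp_rot: [-2.216, -2.227, 0.001]
wrist_force: [0.1, 0.2, 0.9]
width: -0.0
grip_force: 0.0
```

carry_out(series="0 0 -0.013 0; 0 0 0 0; 0 0 -0.001 0; 0 0 -0.001 0; 0 0 -0.001 0")

```text
time: 2.72
tool_pos: [0.4753, 0.3596, 0.0145]
tcp_rot: [2.216, 2.227, 0.001]
wrist_force: [0.4, 0.0, -0.8]
width: 0.004
grip_force: 0.0
```

carry_out(series="0 0 -0.001 0; 0 0 -0.001 0")

```text
time: 2.98
tool_pos: [0.4753, 0.3596, 0.014]
tcp_rot: [-2.216, -2.227, 0.0]
wrist_force: [-4.4, -4.0, 16.1]
width: 0.0
grip_force: 8.2
```

Tip offset 14 mm confirmed (about 8 N/mm). Moving to behind the lug.

carry_out(series="0 0 0.05 0; 0 0 0.06 0; 0 -0.04 0.01 0; 0 -0.05 0 0; 0 -0.05 0 0; 0 -0.05 0 0; 0 -0.05 0 0; -0.014 -0.049 0 0; 0 0 0 0; 0 0 0 0; 0 0 -0.02 0")

```text
time: 4.35
tool_pos: [0.4635, 0.0718, 0.114]
tcp_rot: [2.213, 2.226, 0.007]
wrist_force: [-0.5, 0.3, -0.4]
width: -0.001
grip_force: 0.0
```

carry_out(series="0 0 -0.02 0; 0 0 0 0; 0 0 0 0")

```text
time: 4.72
tool_pos: [0.4617, 0.0714, 0.0928]
tcp_rot: [2.215, 2.228, 0.001]
wrist_force: [0.4, 0.4, 0.5]
width: 0.002
grip_force: 0.0
```

carry_out(series="0 0 -0.012 0; 0 0 -0.009 0; 0 0 0 0; 0 0 0 0")

```text
time: 5.22
tool_pos: [0.4611, 0.0704, 0.0712]
tcp_rot: [-2.216, -2.226, 0.0]
wrist_force: [-0.5, 0.3, 1.6]
width: 0.001
grip_force: 0.0
```

```bash
python3 - <<'E'
from h import *
im,d=eyes.read_camera("scene"); cv2.imwrite("pics/s2.png",cv2.resize(im[120:260,230:380],(750,700))[100:])
E
```

```text
(no output)
```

View pics/s2.png

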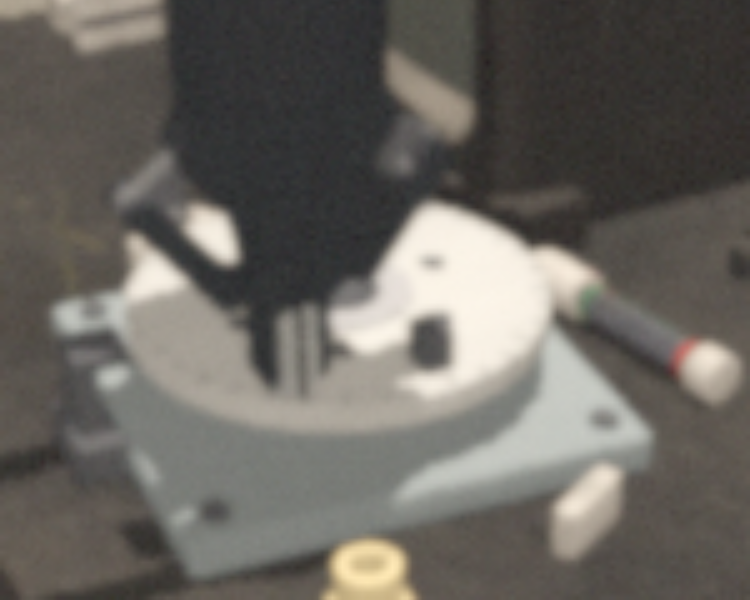

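The finger stands low over the face near (300,380), clear of the lug at (432,340). I'll write a lug tracker for the scene camera (the brake site will be on the +y side, behind the wheel from that camera) and test it here.

```bash
cat > trk.py <<'E'
from h import *
import sys
C=np.array([.5095,.1366]); YAW=-.06
K,p,R=cal("scene")
def pr(P):
    c=(P-p)@R; q=c@K.T; return q[:,:2]/q[:,2:]
def mask(th,pad):
    a=YAW+np.pi+th; er=np.array([np.cos(a),np.sin(a)]); et=np.array([-er[1],er[0]])
    P=np.array([[*(C+er*(.066+i*(.008+pad))+et*j*(.006+pad)),z] for i in(-1,1) for j in(-1,1) for z in(.052-pad/2,.070+pad)])
    h=cv2.convexHull(((pr(P)+DXY-[230,130])*4).astype(np.float32)).astype(np.int32)
    m=np.zeros((520,600),np.uint8); cv2.fillConvexPoly(m,h,1); return m>0
DXY=np.array([0.,0.])
TH=np.linspace(0,2*np.pi,240,endpoint=False)
IN=[mask(t,0) for t in TH]; OUT=[mask(t,.005)&~mask(t,.002) for t in TH]
def angle():
    t=bot.read_state()["time"]; im,_=eyes.read_camera("scene")
    g=cv2.resize(im[130:260,230:380].max(axis=2),(600,520),interpolation=cv2.INTER_LINEAR).astype(float)
    s=np.array([np.percentile(g[o],25)-g[i].mean() for i,o in zip(IN,OUT)]); k=s.argmax()
    y=[s[k-1],s[k],s[(k+1)%240]]; f=.5*(y[0]-y[2])/(y[0]-2*y[1]+y[2])
    return t,(TH[k]+f*TH[1]),s[k]
if __name__=="__main__":
    for _ in range(int(sys.argv[1])):
        o=angle(); print(np.round(o,3))
        if o[2]>60: open("obs.txt","a").write("%f %f\n"%o[:2])
E
python3 trk.py 2; rm obs.txt
```

```text
[ 5.275  1.774 97.952]
[ 5.325  1.775 98.018]
```

The tracker works (1.774 against 1.755 from the top camera). Flick.

carry_out(series="0.015 0 0 0; 0.026 0 0 0; 0.026 0 0 0; 0 0 0.02 0; -0.005 0.005 0.03 0; -0.005 0.05 0.01 0; -0.005 0.05 0 0; 0 0 0 0")

```text
time: 6.38
tool_pos: [0.5141, 0.1785, 0.1321]
tcp_rot: [2.212, 2.23, 0.004]
wrist_force: [-0.4, 0.2, -0.7]
width: -0.002
grip_force: 0.0
```

```bash
python3 trk.py 6
```

```text
[6.375 1.95  6.791]
[6.425 2.026 5.166]
[6.475 2.134 1.336]
[ 6.525  5.566 46.22 ]
[ 6.575  5.707 44.779]
[ 6.625  5.991 34.017]
```

```bash
python3 trk.py 14
```

```text
[ 6.675  6.199 48.312]
[ 6.725  0.179 52.073]
[ 6.775  0.307 82.125]
[ 6.825  0.445 69.086]
[ 6.875  0.714 77.312]
[ 6.925  0.893 75.731]
[ 6.975  1.098 73.461]
[ 7.025  1.287 69.308]
[ 7.075  1.489 76.31 ]
[ 7.125  1.688 86.775]
[ 7.175  1.88  98.096]
[ 7.225  2.063 98.788]
[ 7.275  2.262 94.76 ]
[ 7.325  2.446 91.442]
```

Spinning at about 3.85 rad/s. I let it coast, bringing the hand to a hover above the lug's height on the +y side.

carry_out(series="-0.002 -0.004 -0.018 0; 0 0 -0.018 0; 0 0 0 0; 0 0 0 0; 0 0 0 0; 0 0 0 0; 0 0 0 0; 0 0 0 0; 0 0 0 0; 0 0 0 0; 0 0 0 0; 0 0 0 0; 0 0 0 0; 0 0 0 0; 0 0 0 0; 0 0 0 0")

```text
time: 9.38
tool_pos: [0.5111, 0.1715, 0.0953]
tcp_rot: [2.216, 2.227, -0.0]
wrist_force: [-0.5, -0.3, 1.5]
width: -0.0
grip_force: 0.0
```

```bash
python3 trk.py 16
```

```text
[9.375 0.383 5.87 ]
[9.425 0.387 6.243]
[9.475 1.914 6.953]
[9.525 1.963 6.137]
[9.575 2.027 3.481]
[ 9.625  4.368 13.417]
[ 9.675  4.42  10.705]
[9.725 0.386 7.346]
[9.775 1.928 5.537]
[9.825 1.919 6.828]
[9.875 2.015 5.317]
[9.925 2.072 1.483]
[ 9.975  5.518 27.974]
[10.025  5.659 59.525]
[10.075  5.691 55.849]
[10.125  5.943 33.878]
```

```bash
python3 trk.py 14
```

```text
[10.175  6.203 40.496]
[10.225  6.261 54.308]
[10.275  0.113 38.448]
[10.325  0.359 68.674]
[10.375  0.441 89.758]
[10.425  0.549 49.141]
[10.475  0.772 68.372]
[10.525  0.917 72.412]
[10.575  1.069 72.395]
[10.625  1.214 70.193]
[10.675  1.362 72.093]
[10.725  1.519 78.902]
[10.775  1.682 88.381]
[10.825  1.828 96.484]
```

carry_out(series="0 0 0 0; 0 0 0 0; 0 0 0 0; 0 0 0 0; 0 0 0 0; 0 0 0 0; 0 0 0 0; 0 0 0 0; 0 0 0 0; 0 0 0 0; 0 0 0 0; 0 0 0 0")

```text
time: 12.38
tool_pos: [0.5111, 0.1715, 0.0953]
tcp_rot: [2.216, 2.227, 0.0]
wrist_force: [-0.0, -0.3, -0.7]
width: 0.0
grip_force: 0.0
```

```bash
python3 trk.py 14
```

```text
[12.375  6.213 51.432]
[1.2425e+01 2.3000e-02 4.9995e+01]
[12.475  0.251 45.739]
[12.525  0.368 74.886]
[12.575  0.441 89.041]
[12.625  0.522 54.413]
[12.675  0.748 58.617]
[12.725  0.854 74.326]
[12.775  0.986 72.467]
[12.825  1.106 73.234]
[12.875  1.227 71.078]
[12.925  1.354 70.105]
[12.975  1.483 73.308]
[13.025  1.624 84.207]
```

carry_out(series="0 0 0 0; 0 0 0 0; 0 0 0 0; 0 0 0 0; 0 0 0 0; 0 0 0 0; 0 0 0 0; 0 0 0 0; 0 0 0 0; 0 0 0 0; 0 0 0 0; 0 0 0 0; 0 0 0 0; 0 0 0 0; 0 0 0 0; 0 0 0 0; 0 0 0 0")

```text
time: 15.2
tool_pos: [0.5111, 0.1715, 0.0953]
tcp_rot: [-2.216, -2.227, 0.0]
wrist_force: [-0.2, 0.0, -0.1]
width: -0.001
grip_force: 0.0
```

```bash
python3 trk.py 18; cat > fit.py <<'E'
import numpy as np
from scipy.optimize import least_squares
o=np.loadtxt("obs.txt"); 
o=o[(o[:,1]>.8)&(o[:,1]<2.6)]; t=o[:,0]
turn=np.where(t<9,1,np.where(t<12,3,np.where(t<14,4,5)))
a=o[:,1]+2*np.pi*turn; t0=15.
f=lambda x,t: x[0]+(x[1]+x[3]/x[2])*x[2]*(1-np.exp(-(t-t0)/x[2]))-x[3]*(t-t0) 
for cf in(0,.05):
    r=least_squares(lambda x:f([*x,cf],t)-a,[31.4,2.2,12.],loss="soft_l1",f_scale=.02); x=[*r.x,cf]
    tt=np.arange(15,21,.001); y=f(x,tt); print(cf,r.x,"rms",np.std(r.fun))
    for g in(4.77+10*np.pi,12*np.pi,):
        k=np.searchsorted(y,g); print(g,tt[k],np.gradient(y,tt)[k])
E
python3 fit.py
```

```text
[15.2    0.382 80.592]
[15.25   0.443 90.412]
[15.3    0.504 60.954]
[15.35   0.722 44.894]
[15.4    0.783 70.014]
[15.45   0.883 74.975]
[15.5    0.989 73.565]
[15.55   1.086 73.286]
[15.6    1.185 70.153]
[15.65   1.284 69.298]
[15.7    1.382 74.93 ]
[15.75   1.487 76.365]
[15.8    1.597 81.751]
[15.85   1.689 86.179]
[15.9    1.793 96.428]
[15.95   1.89  96.996]
[ 16.      1.975 101.006]
[ 16.05    2.076 100.047]
0 [31.33086029  2.16396311 13.09353321] rms 0.017998011816982806
36.185926535897934 17.461999999998636 1.793034727419581
37.69911184307752 18.333999999998152 1.6775120974052697
0.05 [31.3317185   2.20928216 13.3224683 ] rms 0.01743068686771391
36.185926535897934 17.463999999998634 1.7893537043200922
37.69911184307752 18.33799999999815 1.6725587030596216
```

Lug should reach the pointer at about t=18.335 at 1.68 rad/s. One row upward first, to see the arm's response within a row.

carry_out(series="0 0 0.012 0")

```text
time: 16.23
tool_pos: [0.5101, 0.1712, 0.1066]
tcp_rot: [-2.215, -2.226, 0.004]
wrist_force: [-0.4, -0.1, 0.4]
width: -0.001
grip_force: 0.0
```

```bash
python3 - <<'E'
from h import *
for i in range(3):
    s=bot.read_state();print(s["time"],s["tool_pos"],s["joint_vel"][1:3]); eyes.read_camera("top")
E
```

```text
16.225 [0.51006808 0.17118026 0.10661583] [-0.13437886 -0.08648583]
16.275 [0.5118672  0.17171551 0.10918193] [-0.00145439 -0.02009669]
16.325 [0.51244627 0.1718817  0.10918357] [0.00689243 0.00733082]
```

Response is close to a linear ramp with about 12 ms lag. Two more frames, to align timing, then the brake: press row starts at 18.225, contact about 18.31.

```bash
python3 trk.py 2; python3 fit.py
```

```text
[16.375  2.629 80.627]
[16.425  2.703 68.521]
0 [31.33086029  2.16396311 13.09353321] rms 0.017998011816982806
36.185926535897934 17.461999999998636 1.793034727419581
37.69911184307752 18.333999999998152 1.6775120974052697
0.05 [31.3317185   2.20928216 13.3224683 ] rms 0.01743068686771391
36.185926535897934 17.463999999998634 1.7893537043200922
37.69911184307752 18.33799999999815 1.6725587030596216
```

carry_out(series="0 0 -0.012 0; 0 0 0 0; 0 0 0 0; 0 0 0 0; 0 0 0 0; 0 0 0 0; 0 0 0 0; 0 0 0 0; 0 0 -0.01 0; 0 0 -0.01 0; 0 0 -0.0045 0; 0 0 -0.0013 0; 0 0 0 0; 0 0 0 0; 0 0 -0.006 0; 0 0 0 0; 0 0 0 0; 0 0 0 0")

```text
time: 18.73
tool_pos: [0.5137, 0.172, 0.066]
tcp_rot: [2.214, 2.225, 0.007]
wrist_force: [0.4, -1.4, 11.0]
width: -0.002
grip_force: 5.0
```

```bash
python3 trk.py 2; python3 - <<'E'
from h import *
im,d=eyes.read_camera("scene"); cv2.imwrite("pics/s3.png",cv2.resize(im[140:260,230:380],(750,600),interpolation=cv2.INTER_CUBIC))
E
```

```text
[18.725  5.949 36.502]
[18.775  5.946 36.243]
```

View pics/s3.png

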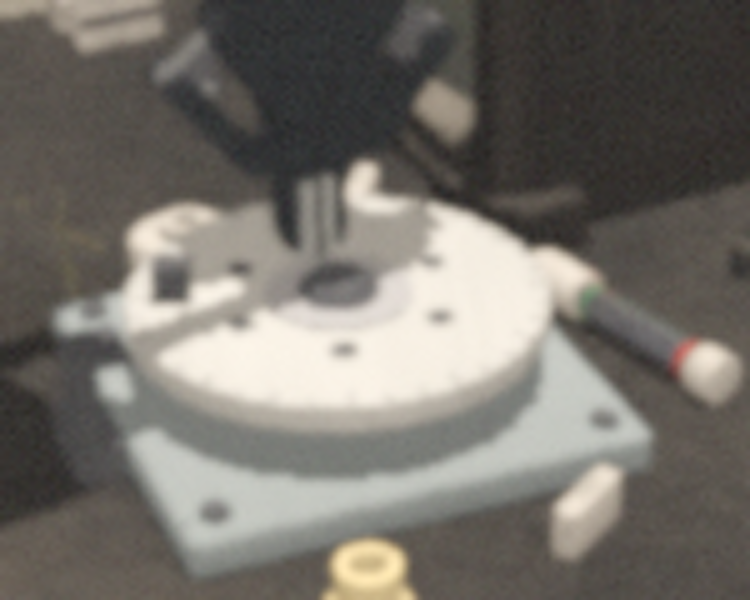

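Lug seen at crop (170,278), near the pointer side but perhaps short of it; compare with the stop point.

```bash
python3 - <<'E'
from h import *
for th in (0,-.15,-.25,-.34,-.45):
    a=-.06+np.pi+th
    for n,f in(("scene",lambda q:(q-[230,140])*5),):
        print(th,[np.round(f(proj(n,[.5095+.066*np.cos(a),.1366+.066*np.sin(a),z]))) for z in(.07,.052)])
    print(proj("top",[.5095+.066*np.cos(a),.1366+.066*np.sin(a),.07]))
im,d=eyes.read_camera("top"); cv2.imwrite("pics/t3.png",cv2.resize(im[170:280,230:340],(594,594),interpolation=cv2.INTER_CUBIC))
E
```

```text
0 [array([175., 284.]), array([177., 324.])]
[277.23158612 248.04507249]
-0.15 [array([169., 272.]), array([172., 312.])]
[272.84152545 247.36418583]
-0.25 [array([167., 264.]), array([170., 304.])]
[270.00217712 246.5441581 ]
-0.34 [array([167., 257.]), array([170., 297.])]
[267.53499609 245.56387815]
-0.45 [array([169., 248.]), array([171., 288.])]
[264.66395874 244.06706803]
```

View pics/t3.png

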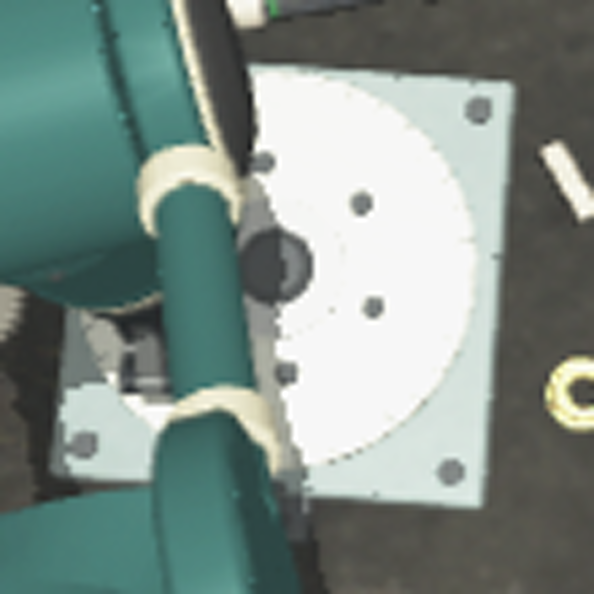

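The bolt holes and scene view agree that the wheel stopped at −0.34 rad. The finger touched early, probably from overshoot while lowering. That stop doesn't count, so I repeat the whole check: a fresh flick, a full free turn, then the brake from a settled hover.

carry_out(series="0 0 0.02 0; 0 0 0.025 0; -0.026 0.015 0 0; -0.0263 0.0146 0 0; 0 0 0 0; 0 0 -0.012 0; 0 0 -0.01 0; 0 0 -0.006 0; 0 0 -0.004 0; 0 0 -0.003 0; 0 0 -0.0025 0; 0 0 0 0; 0 0 0 0")

```text
time: 20.55
tool_pos: [0.459, 0.2012, 0.0712]
tcp_rot: [2.216, 2.226, 0.001]
wrist_force: [0.1, -0.6, -0.6]
width: 0.001
grip_force: 0.0
```

```bash
rm obs.txt; python3 trk.py 1; python3 - <<'E'
from h import *
im,d=eyes.read_camera("scene"); cv2.imwrite("pics/s4.png",cv2.resize(im[140:260,230:380],(750,600),interpolation=cv2.INTER_CUBIC))
E
```

```text
[20.55   5.995 28.27 ]
```

View pics/s4.png

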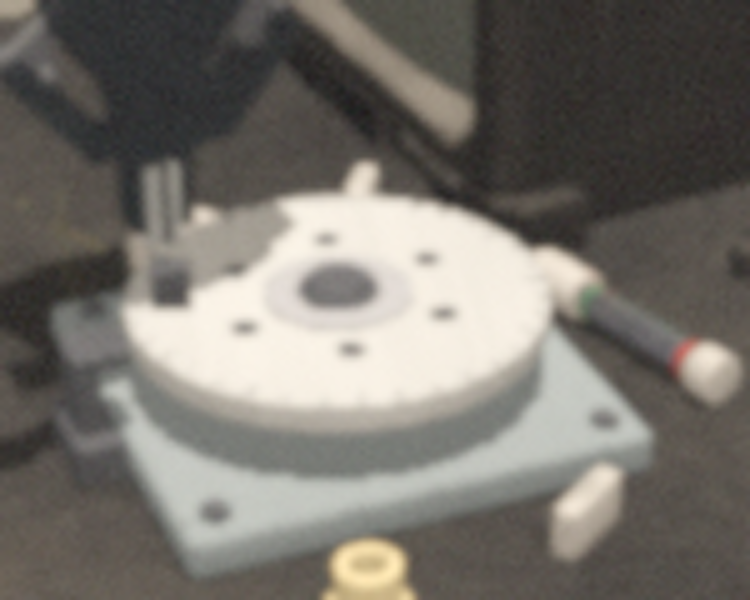

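Finger stands right behind the lug (170,282), everything clear. Second flick.

carry_out(series="-0.003 -0.012 0 0; -0.005 -0.0195 0 0; -0.005 -0.0195 0 0; 0 0 0.025 0; 0 0 0.02 0; 0.032 0.0105 0 0; 0.033 0.011 0 0; 0 0 -0.01 0; 0 0 -0.01 0; 0 0 0 0")

```text
time: 21.9
tool_pos: [0.5081, 0.1703, 0.0939]
tcp_rot: [-2.215, -2.224, 0.007]
wrist_force: [0.7, 0.4, 0.5]
width: 0.003
grip_force: 0.0
```

```bash
python3 trk.py 14
```

```text
[21.9    2.675 77.663]
[21.95   2.749 45.207]
[22.     1.99   4.982]
[22.05   2.052  2.711]
[22.1    2.058 -1.118]
[22.15   0.38   7.364]
[22.2    0.387 10.207]
[22.25   1.855  7.192]
[22.3    1.915  6.405]
[22.35   1.923  6.332]
[22.4    2.014  4.889]
[22.45   4.277 19.4  ]
[22.5    4.395 17.029]
[22.55   0.385  8.97 ]
```

carry_out(series="0 0 0 0; 0 0 0 0; 0 0 0 0; 0 0 0 0; 0 0 0 0; 0 0 0 0; 0 0 0 0")

```text
time: 23.48
tool_pos: [0.5108, 0.1716, 0.096]
tcp_rot: [-2.216, -2.227, 0.0]
wrist_force: [-1.0, -0.6, 0.5]
width: -0.004
grip_force: 0.0
```

```bash
python3 trk.py 14
```

```text
[23.475  0.561 42.081]
[23.525  0.761 63.928]
[23.575  0.866 74.041]
[23.625  0.99  74.546]
[23.675  1.107 73.984]
[23.725  1.219 69.708]
[23.775  1.337 69.536]
[23.825  1.452 74.986]
[23.875  1.598 79.801]
[23.925  1.72  90.179]
[23.975  1.827 96.455]
[24.025  1.939 99.052]
[ 24.075   2.057 100.51 ]
[24.125  2.16  97.258]
```

2.36 rad/s. I'll go for 6π, lowering gently to a settled hover 4 mm over the face (inside the lug's path) and measuring again after the 4π pass.

carry_out(series="0 0 -0.006 0; 0 0 -0.006 0; 0 0 -0.005 0; 0 0 -0.004 0; 0 0 -0.003 0; 0 0 -0.002 0; 0 0 0 0; 0 0 0 0; 0 0 0 0; 0 0 0 0; 0 0 0 0; 0 0 0 0; 0 0 0 0; 0 0 0 0; 0 0 0 0; 0 0 0 0; 0 0 0 0; 0 0 0 0")

```text
time: 26.42
tool_pos: [0.5108, 0.1716, 0.07]
tcp_rot: [-2.216, -2.227, 0.0]
wrist_force: [-0.1, 0.2, 0.3]
width: 0.002
grip_force: 0.0
```

```bash
python3 trk.py 20; sed -i 's/^turn=.*/turn=np.where(t<25,1,2)/; s/t0=15./t0=26./; s/\[31.4,2.2,12.\]/[12.5,2,12.]/; s/arange(15,21/arange(26,33/; s/for g in.*/for g in(4.77+4*np.pi,6*np.pi):/' fit.py; python3 fit.py
```

```text
[26.425  0.78  54.698]
[26.475  0.875 66.585]
[26.525  0.961 71.804]
[26.575  1.056 73.644]
[26.625  1.142 72.028]
[26.675  1.231 70.027]
[26.725  1.322 69.738]
[26.775  1.412 74.152]
[26.825  1.508 75.588]
[26.875  1.616 82.075]
[26.925  1.709 90.138]
[26.975  1.793 96.409]
[27.025  1.878 96.382]
[ 27.075   1.968 101.292]
[ 27.125   2.05  100.509]
[ 27.175   2.143 101.94 ]
[27.225  2.22  96.253]
[27.275  2.314 92.059]
[27.325  2.393 91.103]
[27.375  2.506 88.592]
0 [12.50886126  1.97645974 10.87189655] rms 0.009451571708486827
17.336370614359172 28.76700000000338 1.5323428272004094
18.84955592153876 29.802000000004647 1.3931930103444756
0.05 [12.5088715   2.02211914 11.13674723] rms 0.009424947663032335
17.336370614359172 28.768000000003383 1.5306202091524028
18.84955592153876 29.80500000000465 1.3900850113259366
```

carry_out(series="0 0 0 0; 0 0 0 0; 0 0 0 0; 0 0 0 0; 0 0 0 0; 0 0 0 0; 0 0 0 0; 0 0 0 0; 0 0 0 0; 0 0 0 0; 0 0 0 0; 0 0 0 0; 0 0 0 0")

```text
time: 29.05
tool_pos: [0.5108, 0.1716, 0.07]
tcp_rot: [-2.216, -2.227, 0.0]
wrist_force: [0.5, -0.0, 0.3]
width: -0.003
grip_force: 0.0
```

```bash
python3 trk.py 6
```

```text
[29.05   2.027  5.888]
[29.1    2.089  3.536]
[29.15   2.088  1.962]
[29.2    2.1    0.433]
[29.25   5.51  21.231]
[29.3    5.535 37.983]
```

```bash
python3 trk.py 3
```

```text
[29.35   5.655 51.135]
[29.4    5.673 58.779]
[29.45   5.685 58.983]
```

Readings match the prediction (same bias as on the earlier pass at this angle), so the lug is due at about 29.80. Two frames, one idle row, then press.

```bash
python3 trk.py 2
```

```text
[29.5    5.754 51.999]
[29.55   5.77  46.245]
```

carry_out(series="0 0 0 0; 0 0 -0.0075 0; 0 0 0 0; 0 0 0.001 0; 0 0 0.001 0")

```text
time: 30.22
tool_pos: [0.5127, 0.1722, 0.066]
tcp_rot: [2.215, 2.225, 0.006]
wrist_force: [1.2, 0.2, 3.4]
width: -0.001
grip_force: 1.8
```

```bash
python3 trk.py 3; python3 - <<'E'
from h import *
im,d=eyes.read_camera("scene"); cv2.imwrite("pics/s5.png",cv2.resize(im[140:260,230:380],(750,600),interpolation=cv2.INTER_CUBIC))
E
```

```text
[30.225  6.265 45.257]
[30.275  6.26  46.152]
[30.325  6.261 44.978]
```

View pics/s5.png

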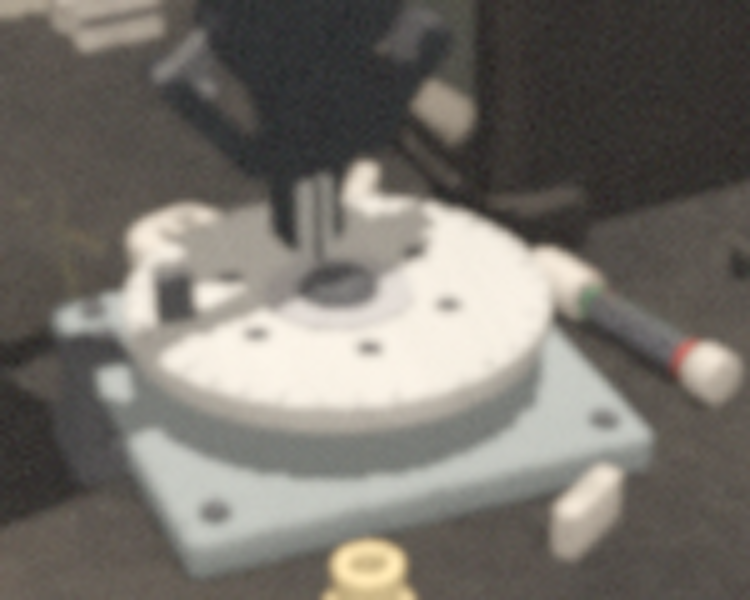

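Lug at (176,297), essentially in front of the pointer. Lift off straight up and away.

carry_out(series="0 0 0.004 0; 0 0 0.01 0; 0 0 0.03 0; 0 0 0.04 0; 0 0.05 0.02 0; 0 0.06 0.02 0; 0 0.06 0 0; 0 0.06 0 0; 0 0.04 0 0; 0 0 0 0")

```text
time: 31.68
tool_pos: [0.5099, 0.4436, 0.1879]
tcp_rot: [-2.212, -2.23, 0.0]
wrist_force: [0.2, -1.3, -0.1]
width: -0.001
grip_force: 0.0
```

```bash
python3 trk.py 3; python3 - <<'E'
from h import *
im,d=eyes.read_camera("top"); cv2.imwrite("pics/t5.png",cv2.resize(im[170:280,230:340],(594,594),interpolation=cv2.INTER_CUBIC))
E
```

```text
[31.675  6.264 90.306]
[31.725  6.264 90.089]
[31.775  6.264 90.259]
```

View pics/t5.png

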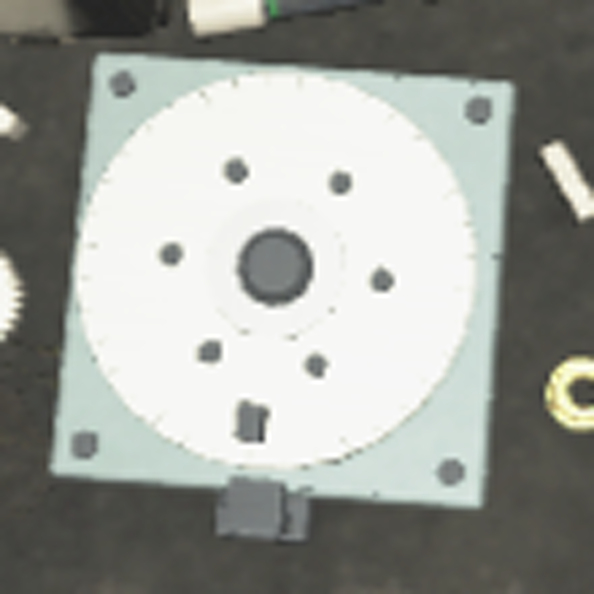

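The lug rests in line with the pointer, within about 0.05 rad (3 mm). It stayed put after the lift-off, the neighbours haven't moved and the robot is clear. Handing in.

```bash
python3 -c "
from workcell import bot
print(bot.finish_job())"
```

```text
the job is handed in; nothing more can be done
None
```

I handed the job in with the lug resting about 0.02–0.05 rad (1–3 mm) short of the pointer's centre line, after a flick, nearly three free turns and one brake; my first try had stopped about 0.34 rad short, so I repeated the whole check, and whether that early stop counts against it is up to the judge.

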